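Slide the incubation chamber to its loading stop, unlatch its lid and hold it open

TASK

On the live-cell imager, take the incubation chamber by its bow handle and slide it out from under the lamp until it clicks home at the loading stop. Then pull the lid's spring latch sideways, towards the handle end, lift the front of the lid off its ball stud and raise it to about 45 degrees. Finish there, still holding the lid up with the gripper (let go, it falls shut) so that the dish can be reached, and leave the other things on the bench where they are.

Things in the scene. Friction and masses are not known exactly. Their poses are not given: they have to be found in the camera images.
- imager: compact live-cell imager (inverted, no eyepieces), fixed: white housing 270 (x) x 470 (y) mm with a dark stage deck 76 mm above the bench, on which an incubation chamber slides along two rails. Origin at the centre of its underside; x from its front (robot side) to its back, y along the rails towards the end with the lamp column, z up
- lamp (a point): centre of the lamp's lens, facing down 165 mm above the bench. The lamp head is 60 mm in diameter; its arm (60 mm wide, top 240 mm above the bench) runs from there to the column at the imager's +y end. Under the lamp the lid can open only about 0.38 rad
- carriage (a joint): slide of the chamber on its rails, m: 0 under the lamp, growing towards the imager's -y, away from the lamp; hard stop of the loading position at 0.130. Starts at 0 to 0.04. Friction about 1 N; from about 0.117 a spring ball plunger must be overcome (about 7 N), past 0.1245 it snaps the carriage to the stop and holds it against about 5 N
- handle_grip (a point): middle of the bow handle on the -y end of the chamber's carriage: round steel bar of 10 mm diameter along the imager's x, 52 mm between its posts, axis 132 mm above the bench and 42 mm above the carriage's tongue. The chamber's wall, with the lid 131 mm high, stands 65 mm to its +y side. Moves with the carriage
- lid (a joint): angle of the chamber's lid, rad: 0 shut, growing as its front (robot side) rises, limit 1.2. Lid and latch weigh about 0.4 kg; it falls shut from any angle when let go. While latched it lifts only about 0.015 rad
- lid_hinge (a point): middle of the lid's hinge line, which runs along the imager's y on the chamber's far (+x) top edge, 122 mm above the bench. Chamber 140 (x) x 190 (y) mm; the lid is an aluminium frame with a glass window, upper face 131 mm above the bench when shut. Moves with the carriage
- ball_stud (a point): centre of the 14 mm steel ball stud on the middle of the chamber's front, 120 mm above the bench, standing up into a coupler tab of the lid's front edge; the latch's fork grips under this ball
- latch (a joint): draw of the lid's spring latch, m: 0 engaged, growing as it is pulled sideways to the imager's -y (towards the handle end), stop at 0.017. The spring pulls back with 2.4 N at 0 and 9 N at the stop; the lid is free from about 0.010 on. Once the lid is off the ball the latch may spring back
- latch_grip (a point): where to pinch the latch's upright thumb post, 15 mm below its top: post 18 (x) x 12 (y) mm, top 174 mm above the bench with the lid shut, standing 15 mm before the lid's front edge, 155 mm before the hinge and 60 mm to the -y side of the ball. It rides on the lid and moves with carriage, lid and latch. Both sides are free above 135 mm from the bench
- flask: cell culture flask lying flat: clear body 85 x 112 x 30 mm and a neck with a screw cap (160 mm overall), beside the imager's lamp end; bystander. Origin under the middle of it
- dishes: stack of two 40 mm culture dishes, 24 mm high, on the imager's deck along its back edge, behind the chamber's path; bystander. Origin at the centre of its underside
- wellplate: six-well plate 86 x 128 x 18 mm lying beside the imager's handle end; bystander. Origin at the centre of its underside
- tuberack: rack 75 x 150 mm of centrifuge tubes, 116 mm high, on the left of the bench; bystander. Origin at the centre of its underside
- medium: medium bottle of 76 mm diameter, 170 mm high, on the left of the bench; bystander. Origin at the centre of its underside
- tipbox: pipette tip box 120 x 86 x 85 mm on the right of the bench; bystander. Origin at the centre of its underside
- pipette: hand pipette lying on the bench in front on the right, 240 mm long, 30 mm wide and high; bystander. Origin under its hand grip's end

How it is judged (in metres and radians):
On the way, in this order (a step that is already met when the one before it is completed fails the run):
1. the chamber is slid out and held at the loading stop, its lid still shut (value of joint carriage above 0.126 m and value of joint lid below 0.06 rad), for 0.2 s.
2. the latch is drawn sideways while the lid is still down on the ball stud (value of joint latch above 0.007 m and value of joint lid below 0.1 rad), for 0.02 s.
At the end, for the whole second after the job is handed in: the chamber is held at the loading stop (carriage past 0.126 m of 0.130), the lid is raised by more than 0.6 rad (34 degrees) and at rest (slower than 0.15 rad/s), the gripper's fingers bear on the lid or its latch with more than 0.5 N, and all bystanders are within 30 mm of where they stood (value of joint carriage above 0.126 m and value of joint lid above 0.6 rad and velocity of joint lid between -0.15 and 0.15 rad/s and contact force between the fingers and lid above 0.5 N and distance of each of flask, dishes, wellplate, tuberack, medium, tipbox, pipette from where it was at the start of the episode below 0.03 m); the arm keeps its last pose, push and grip.
It fails at once if a bystander on the bench is pushed or knocked by more than 30 mm (distance of any of flask, dishes, wellplate, tuberack, medium, tipbox, pipette from where it was at the start of the episode above 0.03 m).
It also fails if it takes over 51 s, if anything falls off the work surface, if the arm or the gripper's body presses on something with over 40 N, if the wrist force passes 120 N, or if a joint passes its speed limit or range.

ROBOT

A 7-joint arm with a two-finger parallel gripper is mounted at the origin on the work surface. World frame = base frame: x ahead of the robot, y to its left, z up, the work surface at z = 0. Lengths are in mm, angles in rad, forces in N, time in s.
With the tool pointing down it reaches from about 350 to 900 mm from the base axis. Payload 7.2 kg.
Tool frame: the origin (TCP) lies at the very end of the fingers, on their centre line; the grasp point (between the pads) lies 19 mm behind it; z points along the fingers, y is the line along which they close (so a half turn about z gives the same grasp; the last joint's range is limited). The gripper opens to 88 mm and grips with 3 to 60 N. Pads are 20 mm wide; open, the fingers measure 115 mm over their backs; the gripper's body (75 mm by 178 mm) begins 61 mm behind the grasp point.
Start: joints at [-1.251, 0.411, -0.013, 1.596, 0.006, 1.134, -0.082], TCP at [236.355, 578.589, 222.653] pointing down, gripper open.
Joint ranges: [-2.95, 2.95], [-0.29, 1.99], [-1.47, 1.44], [0.14, 2.54], [-1.03, 4.17], [0.13, 1.85], [-2.86, 2.86]. Speed limits (rad/s): [2.39, 2.39, 3.01, 3.01, 3.14, 3.14, 3.14].

INTERFACE

Orientations are given as a unit quaternion [x, y, z, w].
In Python, from workcell import status, viewer, order gives the robot as it stands.
- The arm moves only by the shell command python3 -m handwheel 'ROWS' [FORCE]. ROWS is JSON, a list of rows, each a list of 5 numbers: the shift along the world's x, y, z in m, then the turn about the world's z in rad, then the opening, from 0 (shut) to 1 (fully open). A call has 1 to 5 rows; each row is the pose to reach, as a shift and turn from the pose commanded when the call began; what a row does not reach only later rows make up. A row lasts 1/12 s, in which the tool goes at most 41.7 mm and 7.16 degrees, less where a joint would pass 70% of its speed; a pose out of reach is approached as far as the arm can. A call with a gripper value outside its range is refused whole. The fingers move at their own pace and stop on an object; FORCE is the grip in N (left out, the last holds). Time passes only in rows, so rows that repeat a pose let the fingers close. It gives the time, the measured TCP pose, the force, the opening and the grip force at its end, in the units of the state.
- status.get_state(): the state, without advancing time (a new reading comes with each control period).
- viewer.grab_frame(name): name is "scene" or "top"; returns the picture (420x560x3 uint8, red, green, blue); there is no depth.
- viewer.camera_info(name): a dict with "intrinsics" (3x3 intrinsics, pixels), "rvec" (rotation vector, rad) and "tvec" (3), from world to camera coordinates, as OpenCV has them. Camera axes: x right, y down, z forward; pixel columns grow to the right and rows downward; lengths in mm; the calibration is good to about 2 mm. A picture is of the moment at which its call begins. camera_info takes no time and is no camera call.
- order.job_done(): hands the job in; it is judged then, once.
The state is a dict: "clock": time; "joints": joint angles; "qvel": joint speeds; "joint_torque": joint torques, N m; "eef_pos": TCP position; "ee_rot": TCP orientation; "force": force on the tool from outside, world axes, zero at the start; "ft_torque": the same for the moment, N m; "opening": opening from 0.0 (shut) to 1.0 (fully open); "grip_force": force on a finger pad.
Only numpy, scipy, OpenCV 4.12 (cv2) and the standard library are available. Lean on these libraries where they do the work, as an engineer would, in place of code of your own. Each camera call takes 0.05 s, during which the arm holds its last target. There are 200 camera calls.

## Working session

There is one attempt and no reset: what is moved stays moved. The work goes in short steps, Python scripts to look and compute and a shell command to move; the robot and the scene stay as the last step left them, time stands still between calls to the robot, and variables do not carry over. Pictures are saved under pics/ and viewed, at most 10 in all, crops included, and the job is handed in when it is done.

```bash
mkdir -p pics; ls
python3 - <<'E'
from workcell import status, viewer
import cv2
for n in("scene","top"):
    f=viewer.grab_frame(n); cv2.imwrite(f"pics/{n}0.png",cv2.cvtColor(f,cv2.COLOR_RGB2BGR))
    print(viewer.camera_info(n))
print(status.get_state())
E
```

```text
pics
{'intrinsics': array([[418.34383089,   0.        , 282.72681688],
       [  0.        , 418.34383089, 206.45969981],
       [  0.        ,   0.        ,   1.        ]]), 'rvec': array([ 1.69825197,  1.72136542, -0.82652719]), 'tvec': array([ 1.61203292e+00, -2.49434692e+02,  1.84278990e+03])}
{'intrinsics': array([[512.13543229,   0.        , 286.48996825],
       [  0.        , 512.13543229, 209.42502357],
       [  0.        ,   0.        ,   1.        ]]), 'rvec': array([ 2.1486387 , -2.16926367,  0.10160767]), 'tvec': array([  28.92028371,  524.71012526, 1753.87510151])}
{'clock': 0.1, 'joints': array([-1.25118885,  0.41180599, -0.01274328,  1.59692876,  0.00562392,
        1.1343191 , -0.08219716]), 'qvel': array([-5.34635693e-04,  1.31209109e-05,  1.86698349e-03, -3.43655014e-03,
       -1.47548654e-03,  4.78092243e-04,  4.24643307e-04]), 'joint_torque': array([ 1.87920610e-03, -5.89098752e+01,  6.43306989e-01, -2.91711366e+01,
       -5.37810428e-02,  1.45059565e-02,  1.20130953e-04]), 'eef_pos': array([236.20557601, 578.1628545 , 221.91462887]), 'ee_rot': array([ 1.92658663e-01,  9.81265577e-01, -7.07814785e-04, -8.30534545e-05]), 'force': array([-0.53613139, -0.37071129,  0.20007192]), 'ft_torque': array([-0.02814952, -0.02231358,  0.04608306]), 'grip_force': 0.0, 'opening': 1.001694758001987}
```

View pics/scene0.png

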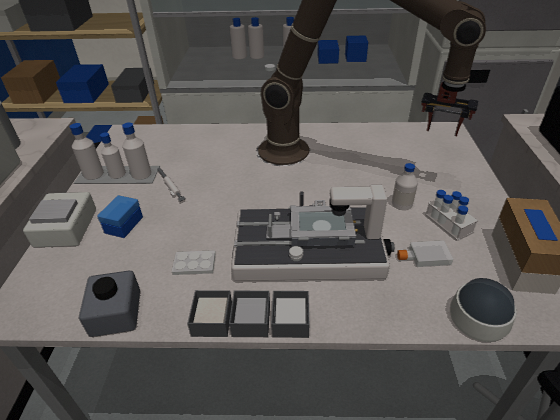

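View pics/top0.png

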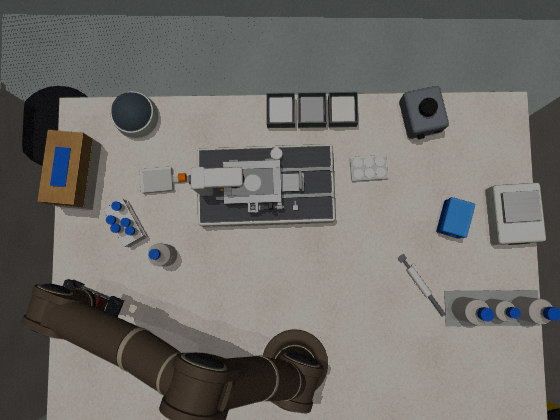

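The scene view looks back at the robot. The imager is at about (310,240) there and (265,185) in the top view, with the handle near (292,182). I'll enlarge both views.

Run:
```python
import cv2
a=cv2.imread("pics/top0.png")[140:230,195:345]; cv2.imwrite("pics/t1.png",cv2.resize(a,None,fx=5.3,fy=5.3,interpolation=cv2.INTER_CUBIC))
a=cv2.imread("pics/scene0.png")[180:285,228:398]; cv2.imwrite("pics/s1.png",cv2.resize(a,None,fx=4.7,fy=4.7,interpolation=cv2.INTER_CUBIC))
```

```text
(no output)
```

View pics/t1.png

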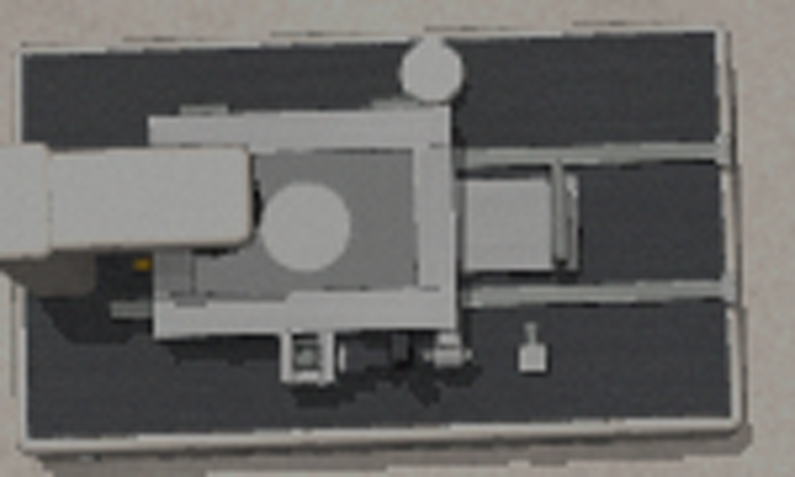

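View pics/s1.png

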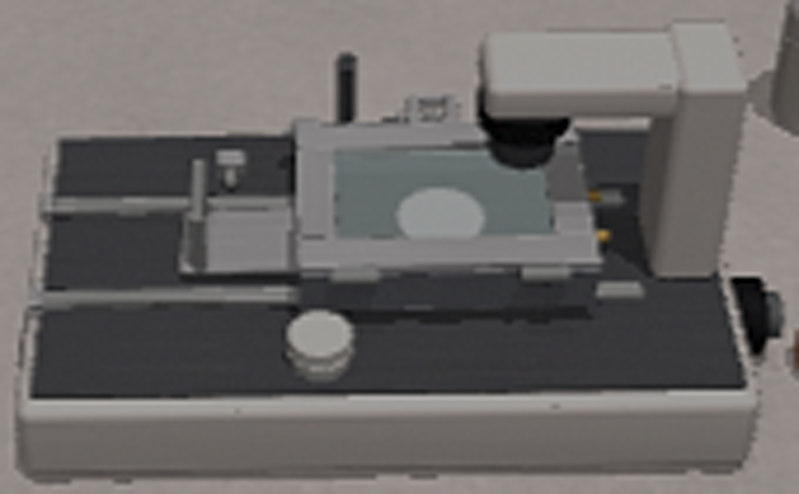

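The handle bar is at top crop (560,160–268) and scene crop (197,160). The dark thumb post is at top crop (400,350) and scene crop (346,57). The ball coupler is at (307,355) and (432,105). Next I'll triangulate these.

```bash
cat > h.py <<'E'
import numpy as np, cv2
from workcell import viewer
def P(n):
    c=viewer.camera_info(n); R=cv2.Rodrigues(c["rvec"])[0]; return c["intrinsics"],R,c["tvec"].reshape(3,1)
def tri(t,s):
    M=[K@np.hstack([R,T]) for K,R,T in (P("top"),P("scene"))]
    X=cv2.triangulatePoints(M[0],M[1],np.array(t,float).reshape(2,1),np.array(s,float).reshape(2,1)); return (X[:3]/X[3]).ravel()
def ray(n,p,z):
    K,R,T=P(n); C=(-R.T@T).ravel(); d=R.T@np.linalg.solve(K,[*p,1.]); return C+d*(z-C[2])/d[2]
def proj(n,X):
    K,R,T=P(n); return cv2.projectPoints(np.array(X,float).reshape(-1,1,3),R,T,K,None)[0].reshape(-1,2)
E
python3 - <<'E'
from h import *
np.set_printoptions(precision=1,suppress=True)
T=lambda u,v:(195+u/5.3,140+v/5.3); S=lambda u,v:(228+u/4.7,180+v/4.7)
for n,t,s,z in [("bar robot end",T(562,266),S(199,160),137),("bar far end",T(557,162),S(196,232),137),("post top",T(402,348),S(346,57),174),("ball tab",T(307,355),S(432,105),131),
  ("lid corner -y far",T(450,110),S(298,262),131),("lid corner +y far",T(152,118),S(600,262),131),("lid corner -y near",T(457,330),S(297,123),131),("dishes",T(432,70),S(320,335),100)]:
    print(n,tri(t,s),"top",ray("top",t,z),"scene",ray("scene",s,z))
for n,t in [("deck c",T(735,425)),("deck c",T(720,32)),("c",T(22,50)),("c",T(25,443))]: print(n,ray("top",t,76))
# grey edges of post: dark pixels in the top crop
for nm,(r0,r1,c0,c1) in {"scene0":(188,212,292,312),"top0":(200,222,255,290)}.items():
    print(nm); print(cv2.imread(f"pics/{nm}.png").max(2)[r0:r1,c0:c1])
E
```

```text
bar robot end [577.6 -25.4 126.8] top [576.1 -25.9 137. ] scene [589.3 -23.4 137. ]
bar far end [644.  -23.6 122.9] top [641.4 -23.5 137. ] scene [659.1 -22.1 137. ]
post top [522.1  73.  170.8] top [521.8  71.8 174. ] scene [526.1  74.4 174. ]
ball tab [523.2 133.2 129.6] top [523.  132.7 131. ] scene [524.8 133.8 131. ]
lid corner -y far [677.   42.9 127.9] top [676.3  42.9 131. ] scene [680.2  42.8 131. ]
lid corner +y far [674.6 231.3 125.6] top [673.4 229.6 131. ] scene [680.  231.8 131. ]
lid corner -y near [538.2  40.2 126.2] top [537.7  39.6 131. ] scene [543.9  41.1 131. ]
dishes [709.7  55.7  95.8] top [708.8  55.  100. ] scene [713.7  56.6 100. ]
deck c [ 481.6 -135.7   76. ]
deck c [ 736.9 -130.8   76. ]
c [730.5 321.9  76. ]
c [474.6 317.5  76. ]
scene0
[[146 149 149 149 148 147 146 147 147 147 146 147 147 147 148 146 146 147
  147 146]
 [147 147 146 146 147 148 148 148 147 148 148 147 147 146 147 147 147 149
  148 146]
 [148 146 145 147 147 148 149 149 149 151 149 148 146 145 147 146 146 149
  149 150]
 [147 147 147 150 149 149 150 151 112  97  97 141 150 148 148 147 14
[... 4213 characters left out ...]
  60  62  62  61  62  61  61  58  59  58  61  58
   58  56  60  60  60  57  56  60  57  61  57  57  57  61  59  60  60]
 [ 58  57  58  60  59  57  59  59  60  58  56  59  60  59  60  55  58  55
   56  60  60  62  59  58  58  57  63  63  63  62  61  59  61  61  64]
 [ 58  56  57  59  59  60  59  58  57  61  61  60  65  64  62  63  63  61
   62  63  64  62  64  65  67  74  77  73  72  72  69  70  70  81  77]
 [ 67  69  68  81  75  74  75  74  77  74  93  89  90  91  89  89  88  81
  107 109 108 108 107 124 121 159 158 158 157 161 157 158 158 158 162]
 [158 157 160 160 160 159 159 158 158 158 159 159 156 159 158 157 158 159
  157 158 159 159 158 159 158 158 157 158 157 155 155 152 156 152 152]]
```

Heights agree with the text: lid about 127, post top 171 and ball tab 130. The bar's end pixels are rough, so I'll check the bar again once I'm above it. The imager's yaw is about +0.9°, so the turn is about +0.40 rad. I'll raise and travel over the lamp side.

```bash
python3 -m handwheel '[[0,0,0.04,0,1],[0.01,-0.01,0.08,0.1,1],[0.03,-0.03,0.11,0.2,1],[0.05,-0.06,0.13,0.3,1],[0.07,-0.09,0.13,0.403,1]]' 20
```

```text
clock: 0.52
eef_pos: [307.4, 489.3, 357.1]
ee_rot: [-0.011, 1.0, 0.003, 0.002]
force: [1.2, 0.1, -0.4]
opening: 1.0
grip_force: 0.0
```

```bash
python3 -m handwheel '[[0.02,-0.035,0,0,1],[0.04,-0.07,0,0,1],[0.06,-0.105,0,0,1],[0.08,-0.14,0,0,1],[0.1,-0.175,0,0,1]]'; python3 -m handwheel '[[0.02,-0.035,0,0,1],[0.04,-0.07,0,0,1],[0.06,-0.105,0,0,1],[0.08,-0.14,0,0,1],[0.1,-0.175,0,0,1]]'; python3 -m handwheel '[[0.02,-0.035,0,0,0.6],[0.04,-0.07,0,0,0.6],[0.06,-0.105,0,0,0.6],[0.08,-0.14,0,0,0.6],[0.09,-0.162,0,0,0.6]]';  python3 -m handwheel '[[0,0,0,0,0.6],[0,0,0,0,0.6]]'
```

```text
clock: 0.93
eef_pos: [406.9, 311.5, 352.5]
ee_rot: [-0.008, 1.0, -0.0, -0.0]
force: [1.4, -0.1, 0.4]
opening: 1.002
grip_force: 0.0
clock: 1.35
eef_pos: [506.8, 136.6, 352.6]
ee_rot: [-0.008, 1.0, 0.0, -0.0]
force: [0.8, 1.4, 0.0]
opening: 0.998
grip_force: 0.0
clock: 1.77
eef_pos: [597.4, -27.9, 352.1]
ee_rot: [-0.006, 1.0, -0.001, -0.0]
force: [-0.8, 0.0, -0.6]
opening: 0.662
grip_force: 0.0
clock: 1.93
eef_pos: [596.3, -25.0, 351.9]
ee_rot: [-0.006, 1.0, -0.0, -0.001]
force: [-0.7, -0.3, -0.2]
opening: 0.602
grip_force: 0.0
```

```bash
python3 -m handwheel '[[0.013,0.0015,-0.04,0,0.6],[0.013,0.0015,-0.08,0,0.6],[0.013,0.0015,-0.12,0,0.6],[0.013,0.0015,-0.16,0,0.6],[0.013,0.0015,-0.18,0,0.6]]'; python3 -m handwheel '[[0,0,0,0,0.6],[0,0,0,0,0.6]]'
python3 - <<'E'
from h import *
f=viewer.grab_frame("scene")[...,::-1]
print(proj("scene",[[610,-23.5,132],[582,-23.9,137],[610,-23.5,171]]))
cv2.imwrite("pics/s2.png",cv2.resize(f[160:260,228:378],None,fx=5,fy=5,interpolation=cv2.INTER_CUBIC))
E
```

```text
clock: 2.35
eef_pos: [606.3, -19.3, 167.8]
ee_rot: [-0.009, 1.0, 0.0, -0.003]
force: [-0.5, 0.1, -0.3]
opening: 0.597
grip_force: 0.0
clock: 2.52
eef_pos: [608.7, -20.2, 172.3]
ee_rot: [-0.009, 1.0, 0.0, -0.001]
force: [0.9, 0.7, 0.6]
opening: 0.596
grip_force: 0.0
[[270.07709972 219.67038408]
 [270.30202065 212.52135834]
 [269.55148452 210.04883214]]
```

View pics/s2.png

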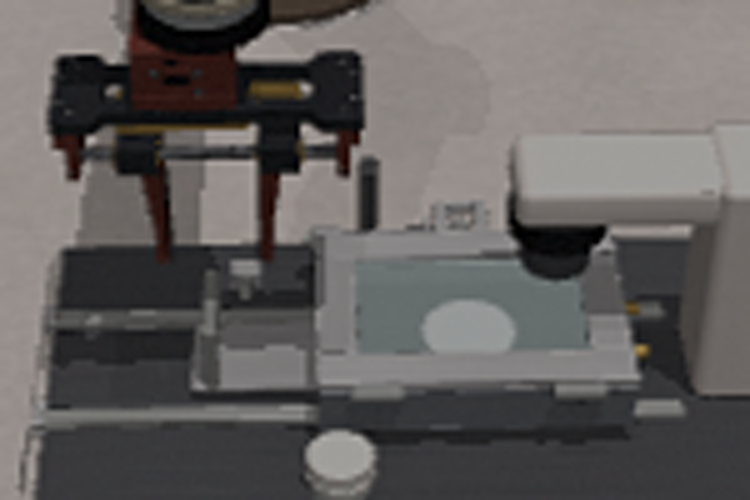

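The fingers (tips at crop (163,262) and (265,260)) straddle the bar at crop column 210. The scene view draws things about 2 px low, and after correcting for that the bar top is at 137 mm, as the text says. I'll go down and close.

```bash
python3 -m handwheel '[[0,-0.002,-0.025,0,0.6],[0,-0.002,-0.045,0,0.6],[0,-0.002,-0.059,0,0.6],[0,-0.002,-0.059,0,0.6],[0,-0.002,-0.059,0,0.6]]'; python3 -m handwheel '[[0,0,0,0,0.05],[0,0,0,0,0.05],[0,0,0,0,0.05],[0,0,0,0,0.05],[0,0,0,0,0.05]]' 30;python3 -m handwheel '[[0,0,0,0,0.05],[0,0,0,0,0.05],[0,0,0,0,0.05]]'
```

```text
clock: 2.98
eef_pos: [610.3, -23.5, 115.4]
ee_rot: [-0.008, 1.0, 0.0, 0.001]
force: [0.5, 0.0, 0.7]
opening: 0.602
grip_force: 0.0
clock: 3.4
eef_pos: [609.6, -23.9, 114.2]
ee_rot: [-0.008, 1.0, 0.0, 0.0]
force: [0.6, -0.0, 0.4]
opening: 0.26
grip_force: 0.0
clock: 3.65
eef_pos: [609.4, -24.1, 113.8]
ee_rot: [-0.008, 1.0, -0.0, 0.0]
force: [0.1, -0.1, 1.4]
opening: 0.108
grip_force: 30.0
```

The bar is gripped (opening about 9.5 mm). Now I'll pull along (0.015, −1).

```bash
python3 -m handwheel '[[0,-0.006,0,0,0.05],[0,-0.014,0,0,0.05],[0,-0.022,0,0,0.05],[0,-0.03,0,0,0.05],[0.001,-0.038,0,0,0.05]]';python3 -m handwheel '[[0,-0.008,0,0,0.05],[0,-0.016,0,0,0.05],[0,-0.024,0,0,0.05],[0,-0.032,0,0,0.05],[0.001,-0.04,0,0,0.05]]';python3 -m handwheel '[[0,-0.003,0,0,0.05],[0,-0.006,0,0,0.05],[0,-0.009,0,0,0.05],[0,-0.012,0,0,0.05],[0,-0.015,0,0,0.05]]'
```

```text
clock: 4.07
eef_pos: [610.3, -63.2, 113.8]
ee_rot: [-0.007, 1.0, -0.0, 0.0]
force: [-1.0, 1.6, 2.6]
opening: 0.103
grip_force: 30.0
clock: 4.48
eef_pos: [611.2, -102.7, 113.7]
ee_rot: [-0.008, 1.0, 0.0, -0.0]
force: [-1.1, 1.8, 3.6]
opening: 0.103
grip_force: 30.0
clock: 4.9
eef_pos: [611.5, -114.0, 113.7]
ee_rot: [-0.008, 1.0, 0.002, -0.0]
force: [0.8, 13.8, 6.0]
opening: 0.107
grip_force: 30.0
```

```bash
python3 -m handwheel '[[0,-0.002,0,0,0.05],[0,-0.004,0,0,0.05],[0,-0.004,0,0,0.05]]';python3 -m handwheel '[[0,-0.002,0,0,0.05],[0,-0.004,0,0,0.05],[0,-0.004,0,0,0.05]]'
```

```text
clock: 5.15
eef_pos: [611.5, -114.8, 113.7]
ee_rot: [-0.01, 1.0, 0.004, -0.001]
force: [-0.3, 13.1, 6.1]
opening: 0.105
grip_force: 30.0
clock: 5.4
eef_pos: [611.6, -121.0, 113.7]
ee_rot: [-0.009, 1.0, 0.002, -0.0]
force: [1.9, 4.9, 2.9]
opening: 0.104
grip_force: 30.0
```

```bash
python3 -m handwheel '[[0,-0.002,0,0,0.05],[0,-0.004,0,0,0.05],[0,-0.004,0,0,0.05],[0,-0.004,0,0,0.05]]'; python3 -m handwheel '[[0,-0.003,0,0,0.05],[0,-0.003,0,0,0.05],[0,-0.003,0,0,0.05]]'
```

```text
clock: 5.73
eef_pos: [611.7, -126.1, 113.7]
ee_rot: [-0.009, 1.0, 0.002, 0.0]
force: [1.6, 7.4, 3.1]
opening: 0.103
grip_force: 30.0
clock: 5.98
eef_pos: [611.7, -126.0, 113.7]
ee_rot: [-0.01, 1.0, 0.003, -0.0]
force: [0.8, 14.7, 5.0]
opening: 0.104
grip_force: 30.0
```

Position −126 mm holds while the force rises, so this is the hard stop; the break at about −120 also matches 0.1245. I'll ease the tension, release, rise and re-measure.

```bash
python3 -m handwheel '[[0,0.003,0,0,0.05],[0,0.004,0,0,0.05],[0,0.004,0,0,0.05]]'; python3 -m handwheel '[[0,0,0,0,0.5],[0,0,0,0,0.5],[0,0,0,0,0.5],[0,0,0,0,0.5],[0,0,0,0,0.5]]'; python3 -m handwheel '[[0,0,0.04,0,0.5],[0,0,0.08,0,0.5],[0,-0.03,0.12,0,0.5],[0,-0.06,0.15,0,0.5],[0,-0.1,0.15,0,0.5]]'; python3 -m handwheel '[[0,-0.04,0,0,0.5],[0,-0.08,0,0,0.5],[0,-0.08,0,0,0.5]]'
python3 - <<'E'
from h import *
f=viewer.grab_frame("top")[...,::-1]; g=viewer.grab_frame("scene")[...,::-1]
cv2.imwrite("pics/ft.png",f);cv2.imwrite("pics/fs.png",g)
o=np.vstack([cv2.resize(f[160:220,230:350],None,fx=5,fy=5,interpolation=cv2.INTER_CUBIC),cv2.resize(g[180:240,220:340],None,fx=5,fy=5,interpolation=cv2.INTER_CUBIC)])
cv2.imwrite("pics/m3.png",o)
E
```

```text
clock: 6.23
eef_pos: [611.8, -126.1, 113.8]
ee_rot: [-0.008, 1.0, 0.001, 0.0]
force: [2.5, 6.5, 3.2]
opening: 0.102
grip_force: 30.0
clock: 6.65
eef_pos: [610.9, -128.6, 113.4]
ee_rot: [-0.007, 1.0, -0.0, -0.0]
force: [-0.6, 1.4, 0.0]
opening: 0.448
grip_force: 0.0
clock: 7.07
eef_pos: [614.0, -221.8, 269.2]
ee_rot: [-0.01, 1.0, -0.0, 0.004]
force: [1.6, 0.7, 0.1]
opening: 0.498
grip_force: 0.0
clock: 7.32
eef_pos: [607.7, -313.4, 263.1]
ee_rot: [-0.002, 1.0, -0.003, -0.001]
force: [-2.4, 0.3, 0.5]
opening: 0.499
grip_force: 0.0
```

View pics/m3.png

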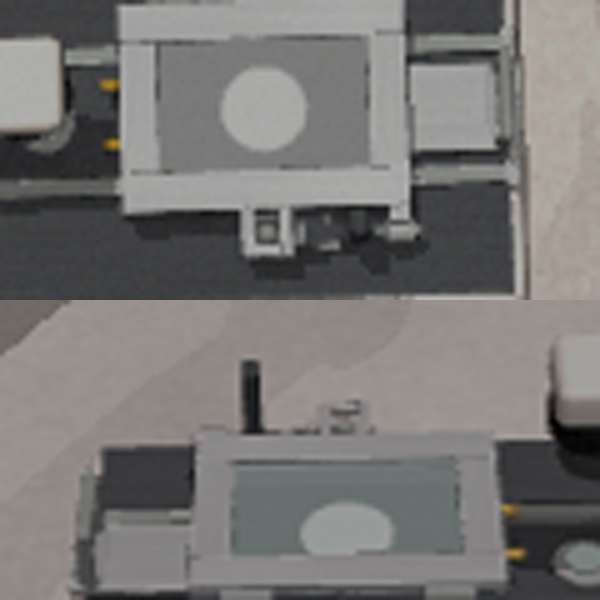

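The chamber is out, with its lid edge at crop column 410 and the handle at 505. The post top is at about top crop (357,228), and its scene top is at (250,362). I'll refine both in pixels.

Run:
```python
from h import *
np.set_printoptions(precision=1,suppress=True)
t=cv2.imread("pics/ft.png").max(2); s=cv2.imread("pics/fs.png").max(2)
print(t[199:212,288:314]); print(s[189:200,264:276])
for a in [(301,205)]:
    print(ray("top",a,174), tri(a,(269.6,192.4-2)))
print(proj("top",[[524.6,-29,174]]))
```

```text
[[165 165 165 165 165 166 166 167 167 166 166 167 167 168 166 169 168 167
  166 166 166 168 165 164  36  49]
 [163 161 161 160 162 160 161 161 160 162 160 161 162 164 162 161 163 161
  162 165 167 167 144 144  37  50]
 [104 106  90  86  76  56  50  51  58  45  47  34  34  37  40  34  37  44
   41  45 138 135 162 160  37  45]
 [ 84  38  39  39  42  39  47  52  46  42  39  40  62  66  67  42  38  39
   41  47 165 163 162 160  36  46]
 [ 90  53  56  57  55  57  66  94  54  46  44  41  58  63  66  47  50  44
   46  62 162 160 158 160  61  48]
 [ 93  75  93  70  67  67  66  93  65  54  51  47  58  65  66  49  60  60
   57  91  79  78  82  92 115  59]
 [ 92  94 127  69  68  68  69  71  69  69  61  50  58  63  66  49  68  94
  103 112 154 155 156 155 141 130]
 [107 100 129  70  63  69  68  65  68  67  62  52  36  55  56  35  48 105
  106 105 144 145 146 138 142 110]
 [128 101 126  68  63  66  67  70  72  60  53  52  27  29  22  23  41  46
   57  86 120 116 116 114 115  33]
 [132 101 100  58  67  70  78  87 107 105  43  44  29  28  32  39  45  48
   43  56  65  54  54  54  54  48]
 [126  47 
[... 235 characters left out ...]
46  48  68  67  65  66  68  66  43  47  49  48
   49  45  67  49  50  50  47  66]]
[[145 144 143 145 145 145 144 142 145 145 144 145]
 [143 142 142 144 146 144 143 144 146 146 146 144]
 [144 143 145 145 146 147 147 148 148 147 146 145]
 [144 144 144 146  97  64  61  89 139 147 146 144]
 [142 143 144 148  88  55  55  63 138 146 144 143]
 [142 144 145 149  90  58  61  64 141 147 144 146]
 [145 147 148 152  86  45  46  29 140 150 148 147]
 [145 146 147 150  80  32  35  23 142 150 148 146]
 [145 147 148 151  80  32  36  26 141 149 145 145]
 [146 146 148 152  82  30  36  26 139 145 142 143]
 [144 144 145 151  81  29  36  27 141 147 144 153]]
[522.9 -24.6 174. ] [522.4 -25.6 178.5]
[[302.4 204.5]]
```

```bash
python3 -m handwheel '[[-0.01,0.035,0,0,0.5],[-0.02,0.07,0,0,0.5],[-0.03,0.105,0,0,0.5],[-0.04,0.14,0,0,0.5],[-0.05,0.175,0,0,0.5]]'; python3 -m handwheel '[[-0.01,0.035,0,0,0.5],[-0.02,0.07,0,0,0.5],[-0.032,0.105,0,0,0.5],[-0.032,0.105,0,0,0.5],[-0.032,0.105,0,0,0.5]]'; python3 -m handwheel '[[0,0,0,0,0.5],[0,0,0,0,0.5],[0,0,0,0,0.5]]'
```

```text
clock: 7.83
eef_pos: [560.5, -124.5, 262.7]
ee_rot: [-0.009, 1.0, 0.0, -0.0]
force: [0.2, 1.5, 0.0]
opening: 0.498
grip_force: 0.0
clock: 8.25
eef_pos: [528.6, -19.0, 263.1]
ee_rot: [-0.011, 1.0, 0.001, -0.0]
force: [0.6, -0.7, 0.9]
opening: 0.499
grip_force: 0.0
clock: 8.5
eef_pos: [529.5, -24.1, 262.9]
ee_rot: [-0.007, 1.0, -0.0, -0.0]
force: [-0.2, -0.4, 1.1]
opening: 0.499
grip_force: 0.0
```

```bash
python3 -m handwheel '[[-0.004,-0.001,-0.03,0,0.5],[-0.004,-0.001,-0.06,0,0.5],[-0.004,-0.001,-0.077,0,0.5],[-0.004,-0.001,-0.077,0,0.5],[-0.004,-0.001,-0.077,0,0.5]]'
python3 - <<'E'
from h import *
g=viewer.grab_frame("scene")[...,::-1]
cv2.imwrite("pics/s4.png",cv2.resize(g[150:240,220:340],None,fx=5,fy=5,interpolation=cv2.INTER_CUBIC))
E
```

```text
clock: 8.92
eef_pos: [525.1, -24.9, 185.5]
ee_rot: [-0.007, 1.0, -0.0, -0.001]
force: [-0.1, 0.3, -0.1]
opening: 0.5
grip_force: 0.0
```

View pics/s4.png

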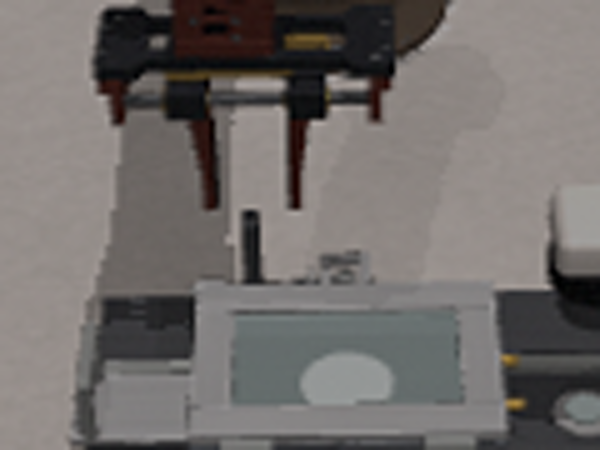

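The tips (212 and 295) are centred on the post (251), which stands just below them. I'll go down and pinch.

```bash
python3 -m handwheel '[[0,-0.001,-0.02,0,0.5],[0,-0.001,-0.035,0,0.5],[0,-0.001,-0.045,0,0.5],[0,-0.001,-0.045,0,0.5],[0,-0.001,-0.045,0,0.5]]'; python3 -m handwheel '[[0,0,0,0,0.05],[0,0,0,0,0.05],[0,0,0,0,0.05],[0,0,0,0,0.05],[0,0,0,0,0.05]]' 30;python3 -m handwheel '[[0,0,0,0,0.05],[0,0,0,0,0.05]]'
```

```text
clock: 9.38
eef_pos: [525.8, -25.1, 141.7]
ee_rot: [-0.007, 1.0, 0.0, 0.0]
force: [0.9, 0.8, 0.4]
opening: 0.497
grip_force: 0.0
clock: 9.8
eef_pos: [525.6, -26.5, 141.5]
ee_rot: [-0.007, 1.0, -0.001, 0.0]
force: [-0.8, -13.1, 3.6]
opening: 0.158
grip_force: 6.2
clock: 9.97
eef_pos: [525.6, -27.7, 141.5]
ee_rot: [-0.007, 1.0, -0.001, 0.0]
force: [-0.4, -6.8, 3.0]
opening: 0.134
grip_force: 30.0
```

The post is pinched (11.8 mm). My grasp pushed slightly towards +y, so I'll pull to −y now, which draws the latch and also presses the carriage onto its stop.

```bash
python3 -m handwheel '[[0,-0.003,0,0,0.05],[0,-0.006,0,0,0.05],[0,-0.006,0,0,0.05]]'; python3 -m handwheel '[[0,-0.003,0,0,0.05],[0,-0.006,0,0,0.05],[0,-0.006,0,0,0.05]]'; python3 -m handwheel '[[0,-0.003,0,0,0.05],[0,-0.005,0,0,0.05],[0,-0.005,0,0,0.05]]'
```

```text
clock: 10.22
eef_pos: [525.7, -30.4, 141.3]
ee_rot: [-0.008, 1.0, 0.001, 0.0]
force: [-0.1, 2.6, 3.6]
opening: 0.136
grip_force: 30.0
clock: 10.47
eef_pos: [525.8, -36.5, 141.3]
ee_rot: [-0.008, 1.0, 0.0, 0.0]
force: [0.2, 5.1, 3.8]
opening: 0.135
grip_force: 30.0
clock: 10.72
eef_pos: [525.9, -40.8, 141.2]
ee_rot: [-0.008, 1.0, 0.001, 0.001]
force: [1.4, 8.2, 3.5]
opening: 0.136
grip_force: 30.0
```

The force follows the spring, giving a draw of about 13 mm, which is past the 10 mm where the lid comes free. Next I'll add a touch more draw and lift along the hinge arc in small steps.

```bash
python3 -m handwheel '[[0,-0.001,0,0,0.05],[0,-0.001,0.002,0,0.05],[0.001,-0.001,0.005,0,0.05],[0.003,-0.001,0.010,0,0.05],[0.005,-0.001,0.015,0,0.05]]' 40; python3 -m handwheel '[[0.001,0,0.004,0,0.05],[0.003,0,0.008,0,0.05],[0.004,0,0.011,0,0.05],[0.006,0,0.015,0,0.05],[0.006,0,0.015,0,0.05]]'
```

```text
clock: 11.13
eef_pos: [528.6, -41.1, 154.4]
ee_rot: [-0.008, 1.0, 0.001, -0.002]
force: [-0.1, 7.2, -6.9]
opening: 0.135
grip_force: 40.0
clock: 11.55
eef_pos: [533.8, -41.1, 169.4]
ee_rot: [-0.008, 1.0, 0.001, -0.003]
force: [-4.0, 7.3, -4.4]
opening: 0.135
grip_force: 40.0
```

```bash
python3 -m handwheel '[[0.004,0,0.007,0,0.05],[0.008,0,0.014,0,0.05],[0.012,0,0.021,0,0.05],[0.016,0,0.027,0,0.05],[0.021,0,0.033,0,0.05]]'; python3 -m handwheel '[[0.005,0,0.006,0,0.05],[0.011,0,0.012,0,0.05],[0.017,0.001,0.018,0,0.05],[0.017,0.001,0.018,0,0.05]]';  python3 -m handwheel '[[0.006,0,0.005,0,0.05],[0.012,0,0.009,0,0.05],[0.020,0,0.014,0,0.05],[0.020,0,0.014,0,0.05],[0.020,0,0.014,0,0.05]]'
python3 - <<'E'
from h import *
g=viewer.grab_frame("scene")[...,::-1]
cv2.imwrite("pics/s5.png",cv2.resize(g[110:240,210:370],None,fx=4.5,fy=4.5,interpolation=cv2.INTER_CUBIC))
E
```

```text
clock: 11.97
eef_pos: [553.3, -41.0, 201.9]
ee_rot: [-0.008, 1.0, 0.001, -0.005]
force: [-8.8, 7.2, -1.1]
opening: 0.136
grip_force: 40.0
clock: 12.3
eef_pos: [571.8, -39.9, 221.1]
ee_rot: [-0.009, 1.0, 0.001, -0.004]
force: [-9.3, 8.5, 2.6]
opening: 0.133
grip_force: 40.0
clock: 12.72
eef_pos: [591.6, -39.9, 235.1]
ee_rot: [-0.008, 1.0, 0.001, -0.004]
force: [-9.6, 7.4, 8.0]
opening: 0.129
grip_force: 40.0
```

View pics/s5.png

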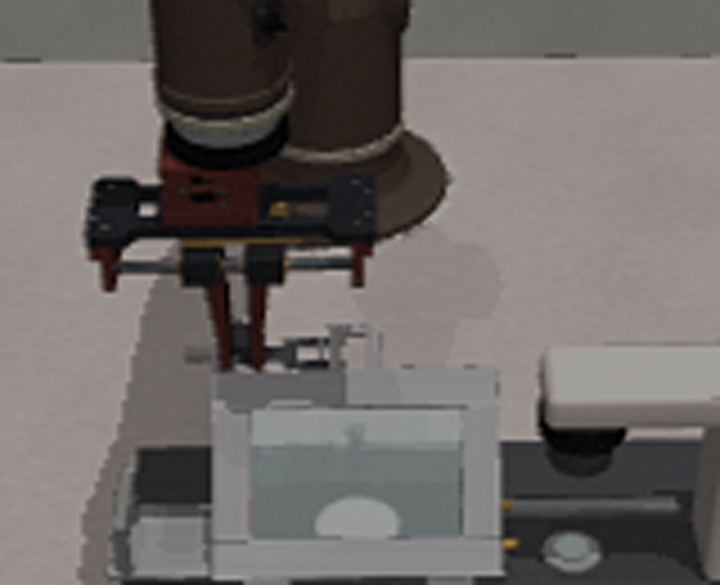

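The lid is raised in the gripper, and the ball stud shows through the glass at (355,435). Front edge is at crop row 370. I'll check the angle from that edge.

```bash
python3 - <<'E'
from h import *
from workcell import status
for t in (.5,.6,.7,.75,.8): print(t,proj("scene",[[680.6-140*np.cos(t)+9*np.sin(t),30,122+140*np.sin(t)+9*np.cos(t)]])+[0,2.2])
print("seen row",110+370/4.5-.4)
s=status.get_state();print(s["eef_pos"],s["force"],s["grip_force"],s["opening"],s["clock"])
E
python3 -m handwheel '[[0,0,0,0,0.05],[0,0,0,0,0.05],[0,0,0,0,0.05],[0,0,0,0,0.05],[0,0,0,0,0.05]]'; python3 -m handwheel '[[0,0,0,0,0.05],[0,0,0,0,0.05],[0,0,0,0,0.05],[0,0,0,0,0.05],[0,0,0,0,0.05]]'
```

```text
0.5 [[287.33969116 195.65656054]]
0.6 [[287.2455839  194.33181418]]
0.7 [[287.14799395 193.43107328]]
0.75 [[287.09814687 193.14693367]]
0.8 [[287.04774442 192.97711492]]
seen row 191.82222222222222
[591.55582542 -39.89476475 235.16407772] [-9.5293868   7.76571249  7.05153455] 40.00470042228699 0.13716418458262133 12.7667
clock: 13.18
eef_pos: [591.5, -39.9, 235.2]
ee_rot: [-0.008, 1.0, 0.001, -0.003]
force: [-8.5, 8.2, 6.6]
opening: 0.132
grip_force: 40.0
clock: 13.6
eef_pos: [591.5, -39.9, 235.2]
ee_rot: [-0.008, 1.0, 0.001, -0.003]
force: [-8.9, 7.0, 6.3]
opening: 0.138
grip_force: 40.0
```

The lid is at about 0.73 rad and steady, and the carriage edge is at the same pixel as when it clicked home. Handing in.

```bash
python3 -c "
from workcell import order; print(order.job_done())"
```

```text
the job is handed in; nothing more can be done
None
```

The job is handed in, with no verdict returned: the chamber is out at the loading stop, the latch was drawn and the lid lifted off its ball stud, and the gripper is holding the lid steady at about 0.73 rad (42°), at 13.6 s on the clock; I saw no contact with the other bench items but did not re-measure their positions.

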